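# Index the lacquering turntable round to the drying plank

## Robot

A 6-joint arm with a two-finger parallel gripper is mounted at the origin on the work surface. World frame = base frame: x ahead of the robot, y to its left, z up, the work surface at z = 0. Lengths are in m, angles in rad, forces in N, time in s.
With the tool pointing down it reaches from about 0.35 to 0.975 m from the base axis. Payload 4.9 kg.
Tool frame: the origin (TCP) lies at the very end of the fingers, on their centre line; the grasp point (between the pads) lies 19 mm behind it; z points along the fingers, y is the line along which they close (so a half turn about z gives the same grasp; the last joint's range is limited). The gripper opens to 85 mm and grips with 20 to 120 N. Pads are 22 mm wide; open, the fingers measure 114 mm over their backs; the gripper's body (76 mm by 85 mm) begins 54 mm behind the grasp point. The pads swing forward as they close: fully open they stand 13 mm farther back than shut.
Start: joints at [-1.241, 0.053, 1.613, -0, 1.476, -0.119], TCP at [0.271, -0.563, 0.231] pointing down, gripper open.
Joint ranges: [-3.01, 3.01], [-1.01, 2.22], [0.06, 2.58], [-1.02, 4.17], [0.09, 2.62], [-3.14, 3.14]. Speed limits (rad/s): [2.57, 2.57, 3.14, 3.14, 3.14, 3.14].

## Interface

Orientations are given as a rotation vector (axis times angle).
In Python, from station import ctrl, imaging gives the robot as it stands.
- The arm moves only by the tool play_rows, never from a script. Its argument "series" is a list of rows, each a list of 3 entries, a list of its own where there are three numbers: the opening, from 0 (shut) to 1 (fully open), then the shift along the tool's x, y, z each as a share of 0.05 m, from -1 to 1, then the turn, a rotation vector about the tool's x, y, z each as a share of 8 degrees, from -1 to 1. In form: [[grip, [dx, dy, dz], [ax, ay, az]], ...]. A call has 1 to 8 rows; each row shifts and turns the commanded pose from where the row before left it, along the tool's axes as they then stand; what a row does not reach is not made up. A row lasts 1/8 s, in which the tool goes at most 62.5 mm and 10.7 degrees, less where a joint would pass 70% of its speed; a pose out of reach is approached as far as the arm can. A call with a number of a shift or a turn outside -1 to 1 is refused whole. A call with a gripper value outside its range is refused whole. The fingers move at their own pace and stop on an object; "force" is the grip in N (left out, the last holds). Time passes only in rows, so rows that do not move let the fingers close. It gives the time, the measured TCP pose, the force, the opening and the grip force at its end, in the units of the state.
- ctrl.get_obs(): the state, without advancing time (a new reading comes with each control period).
- imaging.get_image(name): name is "side" or "top"; returns a dict with "color" (480x640x3 uint8, blue, green, red), "fx", "fy", "cx", "cy" (pixels), "extrinsics" (4x4, takes a point from world to camera coordinates). Camera axes: x right, y down, z forward; pixel columns grow to the right and rows downward; lengths in m; the calibration is good to about 2 mm. A picture is of the moment at which its call begins. There is no depth.
- ctrl.finish_job(): hands the job in; it is judged then, once.
The state is a dict: "t": time; "q": joint angles; "dq": joint speeds; "effort": joint torques, N m; "tool_pos": TCP position; "tool_rot": TCP orientation; "contact_force": force on the tool from outside, world axes, zero at the start; "wrist_torque": the same for the moment, N m; "opening": finger opening in m; "grip_force": force on a finger pad.
Only numpy, scipy, OpenCV 4.12 (cv2) and the standard library are available. Lean on these libraries where they do the work, as an engineer would, in place of code of your own. Each camera call takes 0.05 s, during which the arm holds its last target. There are 200 camera calls.

## Task

The cup on the lacquering turntable is finished: bring it round to the stop on the side of the drying plank (the dark board with three upturned cups), not the side of the lacquer tin. Pull up the sprung plunger by its black knob, swing the head, and let the plunger drop fully home in that stop's notch. Leave the lacquer tin where it stands.

Things in the scene. Friction and masses are not known exactly. Their poses are not given: they have to be found in the camera images.
- stand: Fixed turntable. Origin on the head's vertical axis at table height, z up. Dark foot, 250 mm; on its -x side a steel sector (radius 95 mm, top 34 mm up) with 3 V-notches, mouths 36 mm: one at -x, one 60 deg to either side. Over it turns an aluminium arm (32 mm wide, top 52 mm up, +-74 deg): plunger at one end, cup at the other. Start: plunger home in the middle notch, cup towards +x.
- knob_c (a point): Centre of the black plunger knob, 95 mm from the stand's axis: grip 28 mm across, 72 to 102 mm up, then a 36 mm rim to 108; 28 mm collar below, to 66. Point is 88 mm up when home. Spins freely, so the hand need not turn. Lift takes 5 to 9 N; pin clear at 20 mm, stroke 30 mm; then swing it round the axis. Let go within 10 mm of a notch, it springs down and centres itself.
- plank: Drying plank, fixed: dark board 260 x 90 x 18 mm with a row of three upturned dark cups (tops 83 mm up). Origin: centre of its underside, about 250 mm to the stand's +y or -y side. The arm's cup (74 mm wide, top 127 mm up, 120 mm from the axis, opposite the knob) must go to the stop on this side, so the knob goes to the notch on the other side.
- tin: Loose round grey lacquer tin, 104 mm across, 102 mm tall, upright, on the other side of the stand from the plank. Origin at the centre of its underside. Not to be disturbed.

How it is judged:
On the way, in this order (a step that is already met when the one before it is completed fails the run):
1. the plunger is pulled up clear of the middle notch (z of knob_c in the frame of stand above 0.105 m), for 0.1 s.
2. the head is swung so that the cup is at the stop on the plank's side (((y of plank in the frame of stand above 0 m and y of knob_c in the frame of stand below -0.06 m) or (y of plank in the frame of stand below 0 m and y of knob_c in the frame of stand above 0.06 m))), for 0.1 s.
At the end, for the whole second after the job is handed in: The plunger is home (knob centre less than 92 mm above the table) in the side notch that puts the cup on the plank's side (knob at least 70 mm from the stand's x axis, on the side away from the plank), and the tin stands upright within 30 mm of where it was (z of knob_c in the frame of stand below 0.092 m and ((y of plank in the frame of stand above 0 m and y of knob_c in the frame of stand below -0.07 m) or (y of plank in the frame of stand below 0 m and y of knob_c in the frame of stand above 0.07 m)) and distance of tin from where it was at the start of the episode below 0.03 m and angle between tin's own z axis and vertical below 0.2 rad); the robot touches nothing.
It fails at once if the lacquer tin is knocked more than 30 mm away or tipped (distance of tin from where it was at the start of the episode above 0.03 m or angle between tin's own z axis and vertical above 0.3 rad).
It also fails if it takes over 35 s, if anything falls off the work surface, if the arm or the gripper's body presses on something with over 40 N, if the wrist force passes 120 N, or if a joint passes its speed limit or range.

## Working session

There is one attempt and no reset: what is moved stays moved. The work goes in short steps, Python scripts to look and compute and a tool call to move; the robot and the scene stay as the last step left them, time stands still between calls to the robot, and variables do not carry over. Pictures are saved under pics/ and viewed, at most 10 in all, crops included, and the job is handed in when it is done.

Besides the shell and the picture viewer there is one more tool, called after "Request:" by a JSON object that holds its "method" and its "body", one argument or row to a line. play_rows: Moves the arm, as the interface text tells. Shift numbers are shares of 0.05 m and turn numbers shares of 8 degrees, none past 1 either way. Its arguments: {"type":"object","properties":{"series":{"type":"array"},"force":{"type":"number"}},"required":["series"]}

```bash
mkdir -p pics; python3 - <<'E'
from station import ctrl, imaging
import cv2,numpy as np,pickle
d={n:imaging.get_image(n) for n in("top","side")}
pickle.dump(d,open("d.pkl","wb"))
for n in d:
    cv2.imwrite(f"pics/{n}0.png",d[n]["color"]);print(n,d[n]["fx"],d[n]["cx"],d[n]["cy"],np.round(d[n]["extrinsics"],3).tolist())
o=ctrl.get_obs();print(o["t"],o["tool_pos"],o["tool_rot"])
E
```

```text
top 566.9740175310085 318.1995654584705 238.9091913623487 [[-0.005, -1.0, -0.012, 0.04], [-0.996, 0.005, -0.084, 0.617], [0.084, 0.011, -0.996, 1.221], [0.0, 0.0, 0.0, 1.0]]
side 579.5995610270023 323.3581694673063 237.01976847562432 [[-0.8, -0.6, 0.018, 0.521], [-0.313, 0.391, -0.866, 0.28], [0.512, -0.698, -0.5, 0.913], [0.0, 0.0, 0.0, 1.0]]
0.1 [ 0.27098436 -0.56255828  0.23016943] [-3.06095763e+00 -6.98665115e-01  2.89307901e-04]
```

View pics/top0.png

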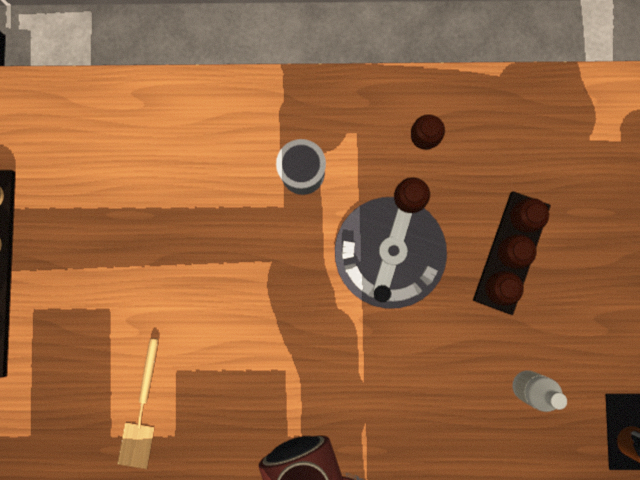

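View pics/side0.png

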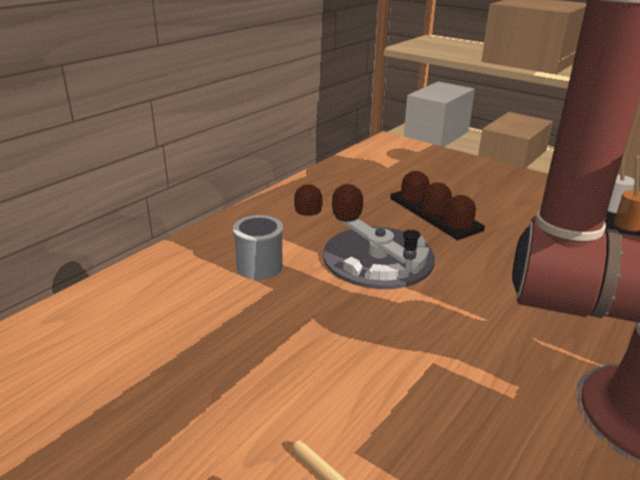

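Top view: the turntable foot is at about (391,251), the knob at (382,294) and the arm's cup at (412,194). The plank is on the right at (512,252), which is world −y, and the tin is on the left at (301,166). So the knob must swing to the left-hand notch at about (348,250). The side view shows the same layout, with the knob at (411,240).

```bash
cat > h.py <<'E'
import numpy as np,cv2
def ray(im,u,v,z):
    E=np.array(im["extrinsics"]);R,t=E[:3,:3],E[:3,3];c=-R.T@t
    d=R.T@np.array([(u-im["cx"])/im["fx"],(v-im["cy"])/im["fy"],1]);return c+d*(z-c[2])/d[2]
def proj(im,p):
    E=np.array(im["extrinsics"]);q=E[:3,:3]@p+E[:3,3];return np.round([im["fx"]*q[0]/q[2]+im["cx"],im["fy"]*q[1]/q[2]+im["cy"]],1)
def blob(im,x0,y0,x1,y1,th):
    m=(im["color"][y0:y1,x0:x1].max(2)<th).astype(np.uint8)
    n,l,s,c=cv2.connectedComponentsWithStats(m);i=1+s[1:,4].argmax()
    return c[i]+[x0,y0],s[i]+[x0,y0,0,0,0]
E
python3 - <<'E'
from h import *;import pickle
d=pickle.load(open("d.pkl","rb"));T,S=d["top"],d["side"]
c,s=blob(T,368,280,398,308,45);print("knobtop",c,s);k=ray(T,*c,.106);print(k)
cs,ss=blob(S,398,226,424,262,40);print("side",cs,ss,"pred",proj(S,np.array([k[0],k[1],.108])),proj(S,np.array([k[0],k[1],.088])))
# foot ellipse: dark grey low saturation
hsv=cv2.cvtColor(T["color"],cv2.COLOR_BGR2HSV)
m=((hsv[...,1]<90)).astype(np.uint8);m[:190]=0;m[315:]=0;m[:,:328]=0;m[:,455:]=0
cn=max(cv2.findContours(m,0,2)[0],key=cv2.contourArea);e=cv2.fitEllipse(cv2.convexHull(cn));print(e)
print("foot",ray(T,*e[0],.01))
g=T["color"][238:264,380:408];cv2.imwrite("pics/crop.png",cv2.resize(T["color"][180:315,270:460],None,fx=4,fy=4,interpolation=2))
for u,v,z in((301,166,.102),(348,250,.034),(428,275,.034),(394,251,.07),(394,251,.06)):print(u,v,ray(T,u,v,z))
E
```

```text
knobtop [381.82439024 293.5804878 ] [374 286  16  16 205]
[ 0.49767893 -0.09350822  0.106     ]
side [410.29302326 239.6372093 ] [403 231  16  19 215] pred [412.3 234.2] [411.4 242.6]
((390.241455078125, 252.2492218017578), (110.36243438720703, 111.93212890625), 115.87846374511719)
foot [ 0.5877908  -0.12305254  0.01      ]
301 166 [0.76367803 0.07102878 0.102     ]
348 250 [ 0.59173922 -0.02834439  0.034     ]
428 275 [ 0.53648327 -0.20132211  0.034     ]
394 251 [ 0.58677905 -0.12408279  0.07      ]
394 251 [ 0.58740353 -0.12530751  0.06      ]
```

View pics/crop.png

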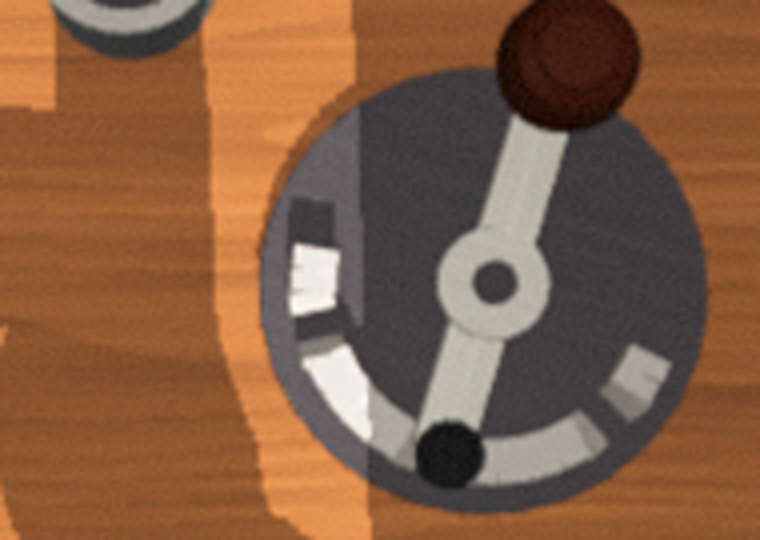

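Request:
{"method": "play_rows", "body": {
  "series": [
    [1,[0.68,-0.54,0],[0,0,0]],
    [1,[0.68,-0.54,0],[0,0,0]],
    [1,[0.68,-0.54,0],[0,0,0]],
    [1,[0.68,-0.54,0],[0,0,0]],
    [1,[0.68,-0.54,0],[0,0,0]],
    [1,[0.68,-0.54,0],[0,0,0]],
    [1,[0.68,-0.54,0],[0,0,0]],
    [1,[0.68,-0.54,0],[0,0,0]]
  ]
}}

```text
t: 1.1
tool_pos: [0.4227, -0.249, 0.2308]
tool_rot: [-3.062, -0.699, 0.0]
contact_force: [1.0, -0.3, -0.5]
opening: 0.0856
grip_force: 0.0
```

Request:
{"method": "play_rows", "body": {
  "series": [
    [1,[0.68,-0.54,0],[0,0,0]],
    [1,[0.68,-0.54,0],[0,0,0]],
    [1,[0.68,-0.54,0],[0,0,0]],
    [1,[0.68,-0.54,0],[0,0,0]],
    [1,[0,0,0],[0,0,1]],
    [1,[0,0,0],[0,0,1]],
    [1,[0,0,0],[0,0,1]],
    [1,[0,0,0],[0,0,1]]
  ]
}}

```text
t: 2.1
tool_pos: [0.4979, -0.0939, 0.2307]
tool_rot: [-3.136, 0.179, 0.002]
contact_force: [0.4, 0.1, 0.1]
opening: 0.0853
grip_force: 0.0
```

Request:
{"method": "play_rows", "body": {
  "series": [
    [1,[0,0,0],[0,0,1]],
    [1,[0,0,0],[0,0,1]],
    [1,[0,0,0],[0,0,1]],
    [1,[0,0,0],[0,0,0]],
    [1,[0,0,0],[0,0,0]]
  ]
}}

```text
t: 2.72
tool_pos: [0.498, -0.0941, 0.231]
tool_rot: [-3.033, 0.818, 0.001]
contact_force: [-1.1, -0.1, 0.1]
opening: 0.0854
grip_force: 0.0
```

Request:
{"method": "play_rows", "body": {
  "series": [
    [1,[0,0,0.7],[0,0,0]],
    [1,[0,0,0.7],[0,0,0]],
    [1,[0,0,0.7],[0,0,0]],
    [1,[0,0,0.7],[0,0,0]],
    [1,[0,0,0.48],[0,0,0]],
    [1,[0,0,0],[0,0,0]]
  ]
}}

```text
t: 3.48
tool_pos: [0.4963, -0.0935, 0.065]
tool_rot: [-3.033, 0.819, 0.008]
contact_force: [0.1, 0.3, -0.0]
opening: 0.0854
grip_force: 0.0
```

Request:
{"method": "play_rows", "body": {
  "series": [
    [0.2,[0,0,0],[0,0,0]],
    [0.2,[0,0,0],[0,0,0]],
    [0.2,[0,0,0],[0,0,0]],
    [0.2,[0,0,0],[0,0,0]],
    [0.2,[0,0,0],[0,0,0]],
    [0.2,[0,0,0],[0,0,0]]
  ],
  "force": 50
}}

```text
t: 4.22
tool_pos: [0.4991, -0.0944, 0.0688]
tool_rot: [-3.033, 0.82, -0.003]
contact_force: [-1.2, -0.1, 6.7]
opening: 0.0341
grip_force: 48.9
```

```bash
python3 - <<'E'
from station import ctrl, imaging
import cv2
i=imaging.get_image("side");cv2.imwrite("pics/s1.png",cv2.resize(i["color"][180:290,330:480],None,fx=5,fy=5,interpolation=2))
o=ctrl.get_obs();print(o["tool_pos"],o["opening"],o["contact_force"],o["wrist_torque"])
E
```

```text
[ 0.4990773  -0.09437425  0.06882223] 0.033356552285914075 [-2.20852285  0.50859702  6.14494179] [ 0.17130684  0.23243966 -0.0193755 ]
```

View pics/s1.png

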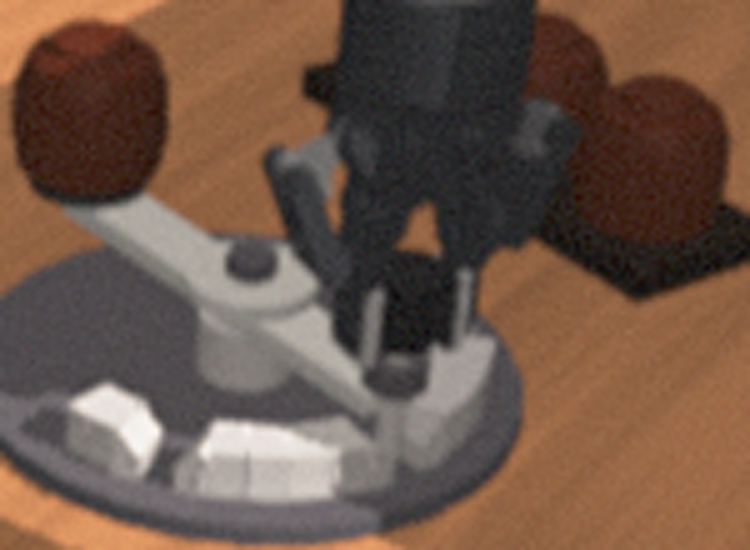

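The opening stopped at 34 mm and the pads sit high, around the knob's 36 mm rim rather than its 28 mm grip. I'll open, go about 10 mm lower and regrip.

Request:
{"method": "play_rows", "body": {
  "series": [
    [0.8,[0,0,0],[0,0,0]],
    [0.8,[0,0,0],[0,0,0]],
    [0.8,[0,0,0.2],[0,0,0]],
    [0.8,[0,0,0],[0,0,0]]
  ]
}}

```text
t: 4.78
tool_pos: [0.497, -0.0938, 0.0557]
tool_rot: [-3.032, 0.821, 0.005]
contact_force: [0.0, 0.7, -0.1]
opening: 0.0685
grip_force: 0.0
```

Request:
{"method": "play_rows", "body": {
  "series": [
    [0.2,[0,0,0],[0,0,0]],
    [0.2,[0,0,0],[0,0,0]],
    [0.2,[0,0,0],[0,0,0]],
    [0.2,[0,0,0],[0,0,0]],
    [0.2,[0,0,0],[0,0,0]],
    [0.2,[0,0,0],[0,0,0]]
  ],
  "force": 50
}}

```text
t: 5.52
tool_pos: [0.4984, -0.0942, 0.0576]
tool_rot: [-3.032, 0.821, -0.001]
contact_force: [-0.4, 0.4, 0.8]
opening: 0.0303
grip_force: 39.2
```

Request:
{"method": "play_rows", "body": {
  "series": [
    [0.2,[0,0,0],[0,0,0]],
    [0.2,[0,0,-0.13],[0,0,0]],
    [0.2,[0,0,-0.13],[0,0,0]],
    [0.2,[0,0,-0.13],[0,0,0]],
    [0.2,[0,0,-0.13],[0,0,0]],
    [0.2,[0,0,0],[0,0,0]],
    [0.2,[0,0,0],[0,0,0]]
  ],
  "force": 70
}}

```text
t: 6.4
tool_pos: [0.498, -0.0941, 0.0829]
tool_rot: [3.032, -0.821, -0.0]
contact_force: [3.9, -1.3, -8.9]
opening: 0.0298
grip_force: 56.8
```

```bash
python3 - <<'E'
from station import ctrl, imaging
import cv2,numpy as np
from scipy.spatial.transform import Rotation as R
i=imaging.get_image("side");cv2.imwrite("pics/s2.png",cv2.resize(i["color"][180:290,330:480],None,fx=5,fy=5,interpolation=2))
o=ctrl.get_obs();p=np.array(o["tool_pos"]);print(p,o["opening"],o["contact_force"])
M=R.from_rotvec(o["tool_rot"]).as_matrix();c=np.array([.588,-.1235]);v=p[:2]-c
print(np.hypot(*v),np.degrees(np.arctan2(v[1],v[0])))
for k in range(9):
    a=np.radians(-60*k/8);q=c+np.array([[np.cos(a),-np.sin(a)],[np.sin(a),np.cos(a)]])@v*.095/np.hypot(*v)
    if k:print(np.round(M.T@np.r_[q-l,0]/.05,3))
    l=q
print(q)
E
```

```text
[ 0.49795816 -0.09406881  0.0829269 ] 0.030172270553636183 [ 3.40468257 -1.40655748 -8.09390582]
0.0947297670003841 161.89943729127828
[-0.036 -0.246 -0.   ]
[-0.004 -0.248 -0.   ]
[ 0.028 -0.247 -0.   ]
[ 0.06  -0.241 -0.   ]
[ 0.091 -0.231 -0.   ]
[ 0.121 -0.217 -0.   ]
[ 0.148 -0.2   -0.   ]
[ 0.173 -0.179 -0.   ]
[ 0.56841152 -0.03054145]
```

View pics/s2.png

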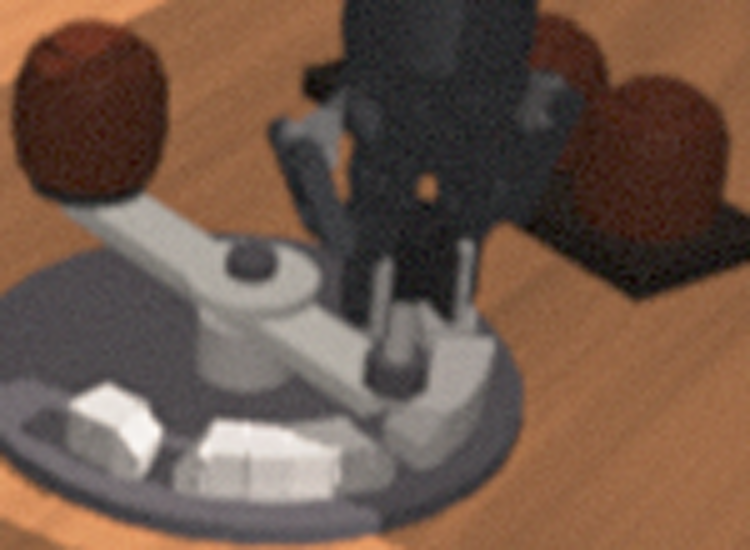

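The plunger is up and the pin shaft is visible, with −8 N at the wrist matching the spring. Next is the 60° swing along the arc.

Request:
{"method": "play_rows", "body": {
  "series": [
    [0.2,[-0.036,-0.246,0],[0,0,0]],
    [0.2,[-0.004,-0.248,0],[0,0,0]],
    [0.2,[0.028,-0.247,0],[0,0,0]],
    [0.2,[0.06,-0.241,0],[0,0,0]],
    [0.2,[0.09,-0.23,0],[0,0,0]],
    [0.2,[0.12,-0.217,0],[0,0,0]],
    [0.2,[0.148,-0.2,0],[0,0,0]],
    [0.2,[0.173,-0.18,0],[0,0,0]]
  ]
}}

```text
t: 7.45
tool_pos: [0.5688, -0.0308, 0.0827]
tool_rot: [3.031, -0.819, -0.003]
contact_force: [0.4, -7.9, -7.9]
opening: 0.0297
grip_force: 56.9
```

Request:
{"method": "play_rows", "body": {
  "series": [
    [0.2,[0,0,0],[0,0,0]],
    [0.2,[0,0,0],[0,0,0]],
    [0.2,[0,0,0],[0,0,0]]
  ]
}}

```text
t: 7.82
tool_pos: [0.5688, -0.0309, 0.0828]
tool_rot: [3.031, -0.82, -0.002]
contact_force: [2.7, -6.2, -8.0]
opening: 0.0299
grip_force: 57.2
```

```bash
python3 - <<'E'
from station import ctrl, imaging
import cv2
a=imaging.get_image("side")["color"][180:300,320:480];b=imaging.get_image("top")["color"][180:315,300:480]
f=lambda x:cv2.resize(x,(400,300),interpolation=2)
cv2.imwrite("pics/s3.png",cv2.hconcat([f(a),f(b)]))
o=ctrl.get_obs();print(o["tool_pos"],o["opening"],o["contact_force"])
E
```

```text
[ 0.56875566 -0.03087345  0.08285537] 0.029722971623527546 [ 1.39766367 -5.56169823 -8.02356057]
```

View pics/s3.png

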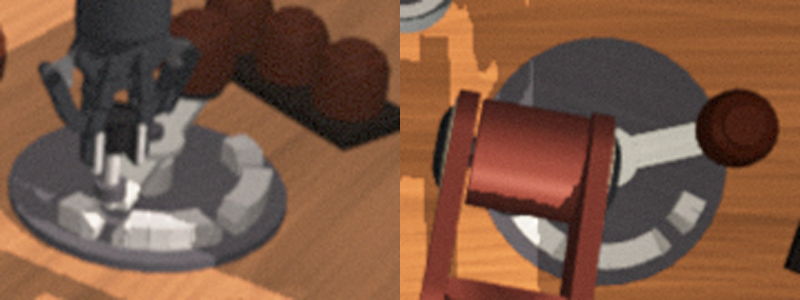

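The arm is now in the left notch's direction with the cup on the plank side. I'll lower most of the way while gripping, release, and let the spring seat it.

Request:
{"method": "play_rows", "body": {
  "series": [
    [0.2,[0,0,0.12],[0,0,0]],
    [0.2,[0,0,0.12],[0,0,0]],
    [0.2,[0,0,0.12],[0,0,0]],
    [0.2,[0,0,0.1],[0,0,0]],
    [0.2,[0,0,0],[0,0,0]]
  ]
}}

```text
t: 8.55
tool_pos: [0.5689, -0.0309, 0.06]
tool_rot: [3.031, -0.82, -0.001]
contact_force: [0.5, -5.5, -6.0]
opening: 0.0299
grip_force: 55.9
```

Request:
{"method": "play_rows", "body": {
  "series": [
    [0.8,[0,0,0],[0,0,0]],
    [0.8,[0,0,0],[0,0,0]],
    [0.8,[0,0,0],[0,0,0]],
    [0.8,[0,0,0],[0,0,0]],
    [0.8,[0,0,0],[0,0,0]]
  ]
}}

```text
t: 9.18
tool_pos: [0.5688, -0.0306, 0.0604]
tool_rot: [-3.032, 0.821, -0.0]
contact_force: [0.3, -0.7, 0.8]
opening: 0.068
grip_force: 0.0
```

Request:
{"method": "play_rows", "body": {
  "series": [
    [0.8,[0,0,-0.3],[0,0,0]],
    [0.8,[0,0,-0.7],[0,0,0]],
    [0.8,[0,0,-0.8],[0,0,0]],
    [0.8,[0,0,-0.8],[0,0,0]],
    [0.8,[0,0,-0.8],[0,0,0]],
    [0.8,[0,0,0],[0,0,0]]
  ]
}}

```text
t: 9.93
tool_pos: [0.5713, -0.0311, 0.2366]
tool_rot: [-3.032, 0.82, -0.016]
contact_force: [-0.1, -0.7, 0.5]
opening: 0.0686
grip_force: 0.0
```

```bash
python3 - <<'E'
from station import ctrl, imaging
import cv2,numpy as np
from h import proj
I=imaging.get_image("side");a=I["color"][180:300,320:480];b=imaging.get_image("top")["color"][130:315,260:507]
f=lambda x:cv2.resize(x,(400,300),interpolation=2)
cv2.imwrite("pics/s4.png",cv2.hconcat([f(a),f(b)]))
p=proj(I,np.array([.569,-.0304,.108]));print("home rim top at",p,(p-[320,180])*2.5)
o=ctrl.get_obs();print(o["t"],o["tool_pos"],o["contact_force"])
E
```

```text
home rim top at [365.9 235.3] [114.75 138.25]
10.025 [ 0.56900781 -0.03067785  0.23146544] [-0.15720854  0.41956131 -0.54597015]
```

View pics/s4.png

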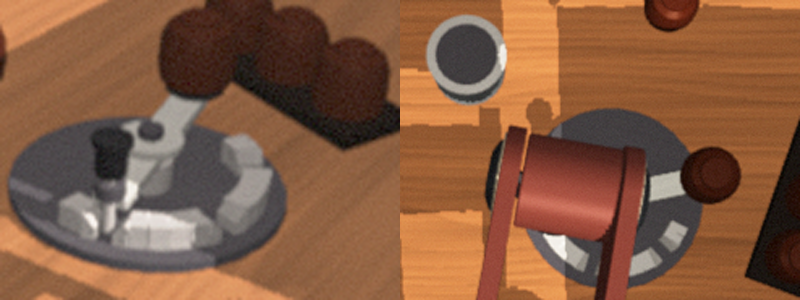

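The knob's top is at crop (112,137), against (115,138) predicted for home in that notch, and it sits on its collar. The tin is still at about (301,165) and the gripper is clear.

```bash
python3 -c "
from station import ctrl
print(ctrl.finish_job())"
```

```text
the job is handed in; nothing more can be done
None
```

I swung the cup round to the stop on the plank's side and handed the job in at about 10 s; the last pictures show the plunger home in that notch, the tin where it stood, and the gripper clear.

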